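# Unload a marked connector from under a bifold dust cover

### The job

Push the fixture's folding dust cover all the way back, so that its two panels stand folded flat against each other, while the connector still lies in its cradles. Then take the connector out, lay it down gently (no drop) flat inside the shallow tray, not the deep bin, and leave the cover folded and the other things where they are.

Things in the scene. Friction and masses are not known exactly. Their poses are not given: they have to be found in the camera images.
- fixture: Fixed aluminium marking fixture: base plate 250 x 320 mm, 12 mm thick; two side rails 56 mm high along its y, inner faces 103 mm either side of x = 0; a 56 mm high end wall at +y. Origin on the table midway between the rails; x along the cover's hinges, y the way the cover folds back, z up. The dust cover is two grey panels hinged together, a low tent over the rails.
- hinge_line (a point): Middle of the fixed hinge of the rear panel, 64 mm above the table, at fixture x 0, y +130 mm, axes as the fixture. Each panel is 110 mm long, 200 mm wide, 6 mm thick. Fully folded, both stand upright here, undersides together, within 7 mm either side in y and up to 110 mm above this line.
- leaf: Front panel of the cover. Origin: middle of the ridge, the hinge line it shares with the rear panel, on its underside; x along the hinge. From the ridge it slopes down 110 mm towards fixture -y to its riding edge, carried at constant height by a sliding crossbar on the rails. Fully folded it stands upright with the ridge on top.
- carriage: The sliding crossbar, 232 mm along x, 13 mm square, with the handle. Origin: on the front panel's riding edge, 64 mm above the table, axes as the fixture; the crossbar's centre line is at y -13.5 mm. Slides only along fixture y. Pushed level towards +y it folds the cover; some 5 to 12 N at first, less later. The cover stays where it is left.
- push_bar (a point): Centre of the handle: a round bar 12 mm thick, 110 mm long along fixture x, 85 mm above the table, 58 mm on the -y side of the riding edge, on two 10 mm arms 40 mm either side of its middle. Push it from its -y side. What reaches lower than 55 mm above the table strikes the connector on the way. Fully folded it is 58 mm on the -y side of hinge_line.
- cover (a joint): Lean of the rear panel above level, rad: 0.38 to 0.65 at the start, 1.571 (stop) when both panels stand upright and flat against each other. The front panel leans by the same angle the other way.
- connector: Loose stainless connector, 100 mm long, about 0.2 kg: eight-sided middle 48 mm long, 24 mm across flats (flats at sides, top, bottom), round ends 18 mm across. Origin on its axis at mid-length; y along its axis, ends alike. Starts level along fixture y under the cover, axis 38 mm above the table, its ends in two black cradles, the middle free, 14 mm of air below it.
- cradle_mid (a point): Point of the fixture midway between the two cradles at the height of the connector's axis (38 mm above the table, fixture x 0, y -20 mm), axes as the fixture. The connector starts within 6 mm of it. The cradles are 62 mm apart, 12 mm long in y, 45 mm wide, with side cheeks up to 36 mm above the table.
- tray: Shallow open grey tray, fixed: 170 (x) x 160 (y) mm outside, 26 mm high, walls and floor 5 mm thick. Origin: centre of its underside on the table; z up. It stands at one side of the fixture and may be either side. A connector lying in it has its axis 17 mm above the table.
- bin: Deep open grey bin holding unmarked connectors, fixed: 170 x 160 mm, 75 mm high, at the other side of the fixture. Not to be used. Origin: centre of its underside.
- bottle: Loose white plastic bottle, 56 mm across, 150 mm high, beyond the fixture; origin at its underside. Leave alone.
- block: Loose aluminium set-up block 50 x 80 x 35 mm beyond the fixture; origin at the centre of its underside. Leave alone.
- driver: Loose screwdriver with a black handle lying beyond the fixture, along its own x; origin under it. Leave alone.

How it is judged:
On the way:
1. the cover is folded flat (within 0.05 rad) with the connector still in its cradles (value of joint cover above 1.52 rad and distance between connector and cradle_mid below 0.015 m), for 0.2 s.
At the end, for the whole second after the job is handed in: The cover is still folded flat (rear panel within 0.05 rad of upright), and the connector is at rest inside the shallow tray, lying level on its floor (axis within 0.12 rad of level, under 21 mm above the table) (value of joint cover above 1.52 rad and x of connector in the frame of tray between -0.075 and 0.075 m and y of connector in the frame of tray between -0.07 and 0.07 m and z of connector in the frame of tray below 0.021 m and angle between connector's own y axis and vertical between 1.45 and 1.69 rad and linear speed of connector below 0.02 m/s); the robot touches nothing.
It fails at once if the connector is dropped (falling free faster than 0.7 m/s, about 25 mm of fall) (contact force between the fingers and connector below 0.05 N and linear speed of connector above 0.7 m/s).
It fails at once if the bottle, block or screwdriver is moved by more than 30 mm (distance of any of bottle, block, driver from where it was at the start of the episode above 0.03 m).
It also fails if it takes over 61 s, if anything falls off the work surface, if the arm or the gripper's body presses on something with over 40 N, if the wrist force passes 120 N, or if a joint passes its speed limit or range.

### The arm

A 6-joint arm with a two-finger parallel gripper is mounted at the origin on the work surface. World frame = base frame: x ahead of the robot, y to its left, z up, the work surface at z = 0. Lengths are in m, angles in rad, forces in N, time in s.
With the tool pointing down it reaches from about 0.25 to 0.775 m from the base axis. Payload 4 kg.
Tool frame: the origin (TCP) lies midway between the tips of the shut fingers; the grasp point (between the pads) lies 19 mm behind it (ctrl.grip_depth is the z of the grasp point in the tool frame, in m); z points along the fingers, y is the direction in which the jaws open and shut (so a half turn about z gives the same grasp; the last joint's range is limited). The gripper opens to 94 mm and grips with 3 to 60 N. Pads are 16 mm wide; open, the fingers measure 119 mm over their backs; the gripper's body (75 mm by 177 mm) begins 78 mm behind the grasp point.
Start: joints at [-1.21, 0.087, 1.371, -0, 1.684, -0.103], TCP at [0.246, -0.492, 0.206] pointing down, gripper open.
Joint ranges: [-3.1, 3.1], [-0.76, 2.03], [0.27, 2.55], [-1.08, 4.22], [0.17, 2.65], [-2.57, 2.57]. Speed limits (rad/s): [2.79, 2.79, 3.14, 3.14, 3.14, 3.14].

### API

Orientations are given as [roll, pitch, yaw] about the fixed x, y, z axes, in that order (R = Rz(yaw) Ry(pitch) Rx(roll)).
In Python, from workcell import telemetry, viewer, order, ctrl gives the robot as it stands.
- The arm moves only by the shell command python3 -m handwheel 'ROWS' [FORCE]. ROWS is text: rows parted by semicolons, each of 5 numbers parted by spaces: the finger opening in cm, from 0 to 9.4, then the shift along the world's x, y, z in cm, then the turn about the world's z in degrees. In form: jaw x y z spin; .... A call has 1 to 20 rows; each row is the pose to reach, as a shift and turn from the pose commanded when the call began; what a row does not reach only later rows make up. A row lasts 1/12 s, in which the tool goes at most 41.7 mm and 7.16 degrees, less where a joint would pass 70% of its speed; a pose out of reach is approached as far as the arm can. A call with a gripper value outside its range is refused whole. The fingers move at their own pace and stop on an object; FORCE is the grip in N (left out, the last holds). Time passes only in rows, so rows that repeat a pose let the fingers close. It gives the time, the measured TCP pose, the force and the opening at its end, in the units of the state.
- telemetry.read_state(): the state, without advancing time (a new reading comes with each control period).
- viewer.grab_frame(name): name is "scene" or "top" or "wrist"; returns the picture (480x640x3 uint8, red, green, blue); there is no depth.
- viewer.camera_info(name): a dict with "fx", "fy", "cx", "cy" (pixels), "cam_to_world" (4x4, takes a point from camera to world coordinates). Camera axes: x right, y up, looking along -z (the intrinsics and any distortion apply to the point x, -y, -z); pixel columns grow to the right and rows downward; lengths in m; the calibration is good to about 2 mm. A picture is of the moment at which its call begins: read the wrist's pose just before it. camera_info takes no time and is no camera call; for the wrist camera it gives the pose at the moment of the call.
- order.sign_off(): hands the job in, once; it reports no verdict.
The state is a dict: "time": time; "joint_pos": joint angles; "joint_vel": joint speeds; "joint_efforts": joint torques, N m; "eef_pos": TCP position; "tool_rot": TCP orientation; "contact_force": force on the tool from outside, world axes, zero at the start; "torque": the same for the moment, N m; "grip_width": finger opening in m.
Only numpy, scipy, OpenCV 4.12 (cv2) and the standard library are available. Lean on these libraries where they do the work, as an engineer would, in place of code of your own. Each camera call takes 0.05 s, during which the arm holds its last target. There are 200 camera calls.

## Working session

There is one attempt and no reset: what is moved stays moved. The work goes in short steps, Python scripts to look and compute and a shell command to move; the robot and the scene stay as the last step left them, time stands still between calls to the robot, and variables do not carry over. Pictures are saved under pics/ and viewed, about 8 in all and at most 12, crops included, and the job is handed in when it is done.

```bash
mkdir -p pics; ls; python3 - <<'E'
from workcell import telemetry, viewer, order, ctrl
import cv2, numpy as np
print(telemetry.read_state())
for n in("top","scene"):
    f=viewer.grab_frame(n); cv2.imwrite(f"pics/{n}0.png",f[:,:,::-1]); print(n,viewer.camera_info(n))
print(ctrl.grip_depth)
E
```

```text
pics
{'time': 0.0, 'joint_pos': array([-1.21009646e+00,  8.79437806e-02,  1.37225765e+00, -2.28737280e-05,
        1.68361480e+00, -1.03090587e-01]), 'joint_vel': array([-3.54045731e-04, -1.00423498e-03, -5.11685979e-05, -2.30604433e-03,
        5.29540410e-04,  3.07436966e-04]), 'joint_efforts': array([ 8.09630660e-05, -3.40187359e+01, -3.02423072e+01,  7.17314403e-02,
        3.30611563e-02, -1.76494054e-04]), 'eef_pos': array([ 0.2458321 , -0.49137565,  0.20430861]), 'tool_rot': array([-3.13937855e+00, -2.06210281e-04,  4.63787676e-01]), 'contact_force': array([ 0.20409383,  0.23185928, -0.10335211]), 'torque': array([ 0.02424993,  0.00656368, -0.04256726]), 'grip_width': 0.09398508753558299}
top {'fx': 471.43641973921217, 'fy': 471.43641973921217, 'cx': 318.35148927659503, 'cy': 233.73502728118623, 'cam_to_world': array([[-0.0163519 ,  0.98257042, -0.18517013,  0.44337571],
       [-0.99958603, -0.01167994,  0.02629348,  0.01224155],
       [ 0.02367242,  0.18552342,  0.98235466,  1.01802239],
       [ 0.        ,  0.        ,  0.        ,  1.        ]])}
scene {'fx': 506.3531421563379, 'fy': 506.3531421563379, 'cx': 319.04501413472576, 'cy': 240.03143635533928, 'cam_to_world': array([[-0.24157272, -0.51708231,  0.82113854,  1.39244257],
       [ 0.97010062, -0.14909077,  0.19151171,  0.19126191],
       [ 0.02339686,  0.84285101,  0.53763813,  0.62134739],
       [ 0.        ,  0.        ,  0.        ,  1.        ]])}
-0.0188
```

View pics/top0.png

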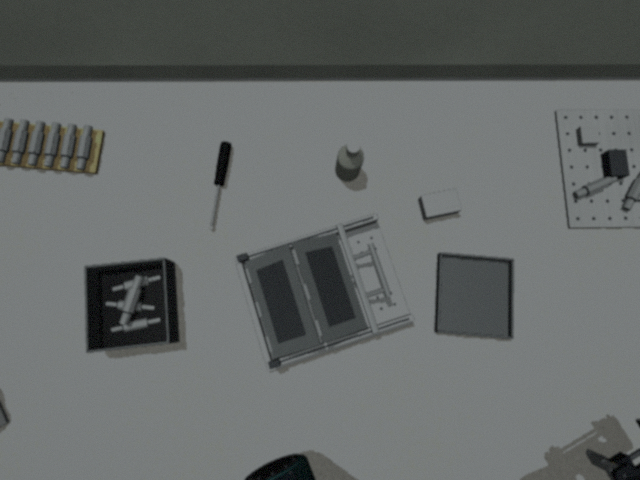

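View pics/scene0.png

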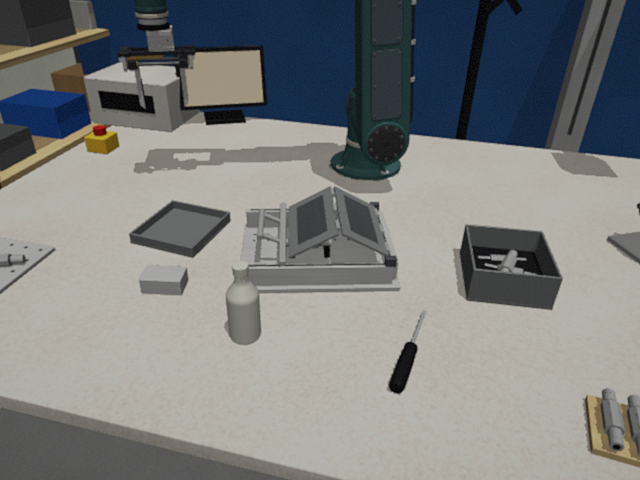

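The top view shows the fixture at about (325,290), with its +y pointing image-left and slightly down. The handle is near (375,275), the tray at (475,295) and the bin at (133,305). Next I'll enlarge the fixture.

```bash
python3 - <<'E'
import cv2
f=cv2.imread("pics/top0.png")[205:375,230:420]
f=cv2.convertScaleAbs(cv2.resize(f,None,fx=3.5,fy=3.5,interpolation=cv2.INTER_CUBIC),alpha=1.6)
for i in range(0,190,20): cv2.putText(f,str(230+i),(int(i*3.5),10),0,.35,(0,0,255)); cv2.line(f,(int(i*3.5),10),(int(i*3.5),16),(0,0,255))
for i in range(0,170,20): cv2.putText(f,str(205+i),(0,int(i*3.5)+4),0,.35,(0,0,255))
cv2.imwrite("pics/c1.png",f)
E
```

```text
(no output)
```

View pics/c1.png

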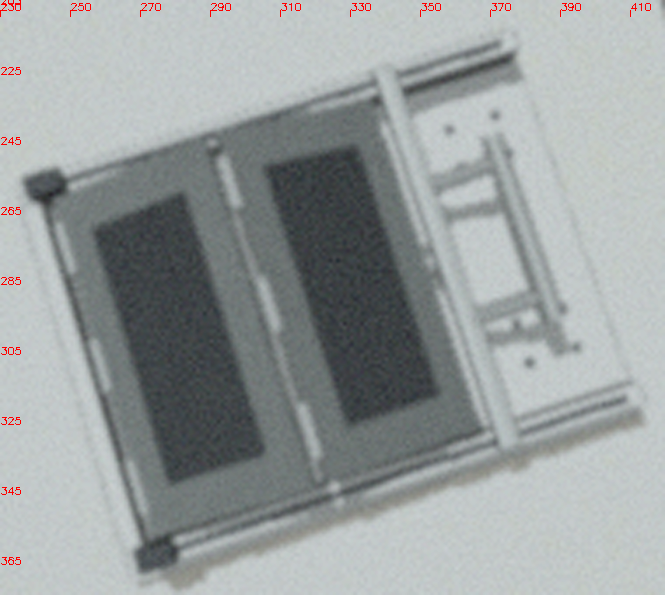

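```bash
cat > h.py <<'E'
import numpy as np, cv2
from scipy.optimize import least_squares
from workcell import telemetry, viewer
def proj(ci,P):
    T=np.linalg.inv(ci["cam_to_world"]); c=np.asarray(P)@T[:3,:3].T+T[:3,3]
    return np.c_[ci["cx"]+ci["fx"]*c[:,0]/-c[:,2], ci["cy"]-ci["fy"]*c[:,1]/-c[:,2]]
def back(ci,uv,z):
    T=ci["cam_to_world"]; uv=np.atleast_2d(uv)
    d=np.c_[(uv[:,0]-ci["cx"])/ci["fx"],-(uv[:,1]-ci["cy"])/ci["fy"],-np.ones(len(uv))]@T[:3,:3].T
    return T[:3,3]+d*((z-T[2,3])/d[:,2])[:,None]
def fix(p,P):
    c,s=np.cos(p[2]),np.sin(p[2]); P=np.asarray(P)
    return np.c_[p[0]+c*P[:,0]-s*P[:,1],p[1]+s*P[:,0]+c*P[:,1],P[:,2]]
E
python3 - <<'E'
from h import *
ci=viewer.camera_info("top")
s=lambda L:np.array(L)/3.5+[230,205]
uv=s([(515,35),(647,400),(385,68),(510,447),(490,138),(562,350),(212,142),(322,480)])
print(back(ci,uv[:2],.012),back(ci,uv[4:6],.085))
def pts(p):
    a=p[3]; q=.13-.22*np.cos(a); r=.13-.11*np.cos(a); h=.064+.11*np.sin(a)
    return fix(p,[(.125,-.16,.012),(-.125,-.16,.012),(.116,q-.0135,.07),(-.116,q-.0135,.07),(.055,q-.058,.091),(-.055,q-.058,.091),(.1,r,h),(-.1,r,h)])
r=least_squares(lambda p:(proj(ci,pts(p))-uv).ravel(),[.3,0,0.3,.5],loss="soft_l1")
print(r.x,r.fun.reshape(-1,2).round(1))
p=r.x;q=.13-.22*np.cos(p[3])
print("bar,handle-end,cradle,hinge",fix(p,[(0,q-.058,.085),(0,.13-.058,.085),(0,-.02,.038),(0,.13,.064)]))
t=back(ci,[(438,254),(513,259),(512,338),(435,333)],.026);print("tray",t,t.mean(0))
b=back(ci,[(86,266),(166,260),(88,351),(168,345)],.075);print("bin",b)
E
```

```text
[[ 0.67332404 -0.14446638  0.012     ]
 [ 0.44687537 -0.21538726  0.012     ]] [[ 0.59612603 -0.11627947  0.085     ]
 [ 0.47500953 -0.15240009  0.085     ]]
[ 0.51050717 -0.02505221  0.2900899   0.57778881] [[-0.9 -1.2]
 [-0.3  5. ]
 [-0.6 -0. ]
 [ 0.1  1.6]
 [ 0.7 -0.1]
 [-1.8 -7.8]
 [ 1.1 -3.1]
 [ 1.3  2.1]]
bar,handle-end,cradle,hinge [[ 0.54262583 -0.13264854  0.085     ]
 [ 0.48991241  0.04393949  0.085     ]
 [ 0.51622794 -0.04421658  0.038     ]
 [ 0.47332219  0.09951615  0.064     ]]
tray [[ 0.58324521 -0.26942697  0.026     ]
 [ 0.57035289 -0.43037731  0.026     ]
 [ 0.40534896 -0.41278991  0.026     ]
 [ 0.41820841 -0.25263731  0.026     ]] [ 0.49428887 -0.34130788  0.026     ]
bin [[0.56138708 0.44984407 0.075     ]
 [0.5713124  0.29258948 0.075     ]
 [0.39691281 0.43387697 0.075     ]
 [0.40550305 0.28159728 0.075     ]]
```

```bash
python3 - <<'E'
from h import *
ci=viewer.camera_info("top")
s=lambda L:np.array(L)/3.5+[230,205]
uv=s([(515,35),(647,412),(385,68),(510,447),(490,138),(552,321),(212,142),(322,480),(140,583)])
def pts(p):
    a=p[3]; q=.13-.22*np.cos(a); r=.13-.11*np.cos(a); h=.064+.11*np.sin(a)
    return fix(p,[(.125,-.16,.012),(-.125,-.16,.012),(.116,q-.0135,.07),(-.116,q-.0135,.07),(.055,q-.058,.091),(-.055,q-.058,.091),(.1,r,h),(-.1,r,h),(-.125,.16,.012)])
r=least_squares(lambda p:(proj(ci,pts(p))-uv).ravel(),[.3,0,0.3,.5],loss="soft_l1")
print(r.x,r.fun.reshape(-1,2).round(1))
p=r.x;q=.13-.22*np.cos(p[3]);np.save("fix.npy",p)
print("bar,handle-end,cradle,hinge",fix(p,[(0,q-.058,.085),(0,.13-.058,.085),(0,-.02,.038),(0,.13,.064)]))
E
```

```text
[ 0.51171774 -0.02601607  0.29277079  0.5952086 ] [[-0.7 -1.9]
 [ 0.2  0.7]
 [-1.3 -0.3]
 [-0.4  1.2]
 [ 0.1 -0.5]
 [ 0.5  0. ]
 [ 0.9 -3.7]
 [ 1.4  1.7]
 [-0.9  0.2]]
bar,handle-end,cradle,hinge [[ 0.5435126  -0.13149518  0.085     ]
 [ 0.49093809  0.04292017  0.085     ]
 [ 0.51748986 -0.04516503  0.038     ]
 [ 0.47419893  0.09845215  0.064     ]]
```

```bash
python3 -m handwheel '3 4 4 0 10; 3 8 8 0 20; 3 12 12 0 30; 3 15 16 0 40; 3 18 19 0 46; 3 21 22 0 52; 3 24 25 0 58; 3 27 28 0 64; 3 29 30 0 70; 3 30.9 32.3 0 76; 3 30.9 32.3 -2 80.2; 3 30.9 32.3 -5 80.2; 3 30.9 32.3 -5 80.2; 3 30.9 32.3 -5 80.2; 3 30.9 32.3 -5 80.2'; python3 - <<'E'
from h import *
f=viewer.grab_frame("wrist"); cv2.imwrite("pics/w1.png",f[:,:,::-1]); ci=viewer.camera_info("wrist"); s=telemetry.read_state(); print(s["eef_pos"],s["tool_rot"],s["joint_pos"])
p=np.load("fix.npy");q=.13-.22*np.cos(p[3])
print(ci, proj(ci,fix(p,[(.055,q-.058,.091),(-.055,q-.058,.091),(.116,q-.0135,.07),(-.116,q-.0135,.07)])))
E
```

```text
time: 1.35
eef_pos: [0.5549, -0.1697, 0.1563]
tool_rot: [3.141, 0.0, 1.862]
contact_force: [0.1, -0.1, 0.6]
grip_width: 0.03
[ 0.55531713 -0.17010459  0.15734123] [3.13967842e+00 1.76640486e-03 1.86145100e+00] [-3.94759097e-01  1.67395431e-01  1.37675631e+00 -1.55817819e-04
  1.59484087e+00 -6.85419411e-01]
{'fx': 399.8666687848617, 'fy': 399.8666687848617, 'cx': 318.138967419147, 'cy': 241.2018392222684, 'cam_to_world': array([[ 0.95796491, -0.27862839, -0.06833342,  0.53628263],
       [ 0.28687185,  0.93266472,  0.218726  , -0.10570564],
       [ 0.00278889, -0.22913477,  0.97339071,  0.33627654],
       [ 0.        ,  0.        ,  0.        ,  1.        ]])} [[406.01321812 191.80679472]
 [226.39578289 192.18715873]
 [497.72784969 118.23366103]
 [134.10928002 118.85004019]]
```

View pics/w1.png

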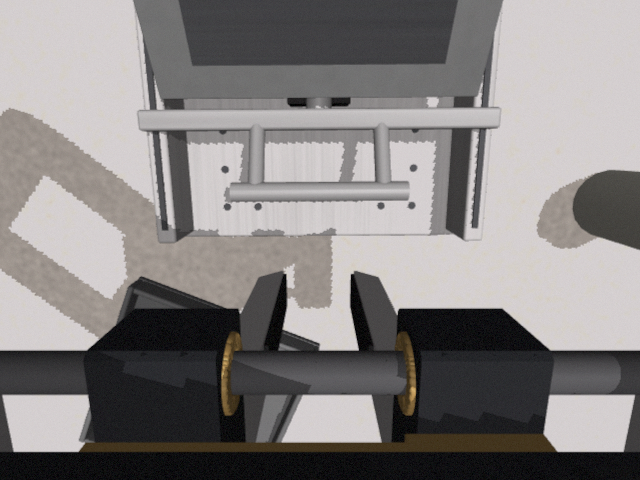

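The prediction matches: the bar ends are seen at (230,191) and (408,191), within 3 px. I'll descend and push.

```bash
python3 -m handwheel '3 0 0 -3 0; 3 0 0 -6 0; 3 0 0 -9 0; 3 0 0 -9 0; 3 0 0 -9 0; 3 -0.29 0.96 -9 0; 3 -0.58 1.91 -9 0; 3 -0.72 2.39 -9 0; 3 -0.87 2.87 -9 0; 3 -1.01 3.35 -9 0; 3 -1.15 3.83 -9 0; 3 -1.30 4.31 -9 0; 3 -1.44 4.79 -9 0'; python3 -m handwheel '3 -0.29 0.96 0 0; 3 -0.58 1.91 0 0; 3 -0.87 2.87 0 0; 3 -1.15 3.83 0 0; 3 -1.44 4.79 0 0; 3 -1.73 5.74 0 0; 3 -2.02 6.70 0 0; 3 -2.31 7.66 0 0; 3 -2.60 8.62 0 0; 3 -2.89 9.57 0 0; 3 -3.17 10.53 0 0; 3 -3.46 11.49 0 0; 3 -3.75 12.45 0 0; 3 -4.04 13.40 0 0; 3 -4.04 13.40 0 0'
```

```text
time: 2.48
eef_pos: [0.5409, -0.1206, 0.066]
tool_rot: [3.14, 0.001, 1.864]
contact_force: [2.1, -3.5, 2.4]
grip_width: 0.0299
time: 3.73
eef_pos: [0.4993, 0.0154, 0.0651]
tool_rot: [-3.141, -0.002, 1.865]
contact_force: [0.4, -0.5, 0.8]
grip_width: 0.0299
```

```bash
python3 -m handwheel '3 -0.12 0.38 0 0; 3 -0.23 0.77 0 0; 3 -0.29 0.96 0 0; 3 -0.35 1.15 0 0; 3 -0.40 1.34 0 0; 3 -0.40 1.34 0 0'; python3 -m handwheel '3 -0.06 0.19 0 0; 3 -0.12 0.38 0 0; 3 -0.12 0.38 0 0'
```

```text
time: 4.23
eef_pos: [0.4962, 0.0266, 0.0654]
tool_rot: [-3.142, -0.0, 1.863]
contact_force: [0.2, 0.2, 0.0]
grip_width: 0.0302
time: 4.48
eef_pos: [0.495, 0.0305, 0.0655]
tool_rot: [3.141, -0.0, 1.864]
contact_force: [-0.3, -1.1, -1.2]
grip_width: 0.0302
```

```bash
python3 -m handwheel '3 -0.06 0.19 0 0; 3 -0.12 0.38 0 0; 3 -0.12 0.38 0 0';python3 -m handwheel '3 -0.06 0.19 0 0; 3 -0.12 0.38 0 0; 3 -0.12 0.38 0 0'; python3 - <<'E'
from h import *
f=viewer.grab_frame("scene")[140:320,200:440]; cv2.imwrite("pics/s2.png",cv2.resize(f[:,:,::-1],None,fx=3,fy=3,interpolation=cv2.INTER_CUBIC))
E
```

```text
time: 4.73
eef_pos: [0.4938, 0.0344, 0.0656]
tool_rot: [3.141, -0.0, 1.864]
contact_force: [-1.2, 0.1, -0.4]
grip_width: 0.03
time: 4.98
eef_pos: [0.4928, 0.0374, 0.0656]
tool_rot: [3.141, 0.001, 1.864]
contact_force: [0.8, -2.7, -0.6]
grip_width: 0.03
```

View pics/s2.png

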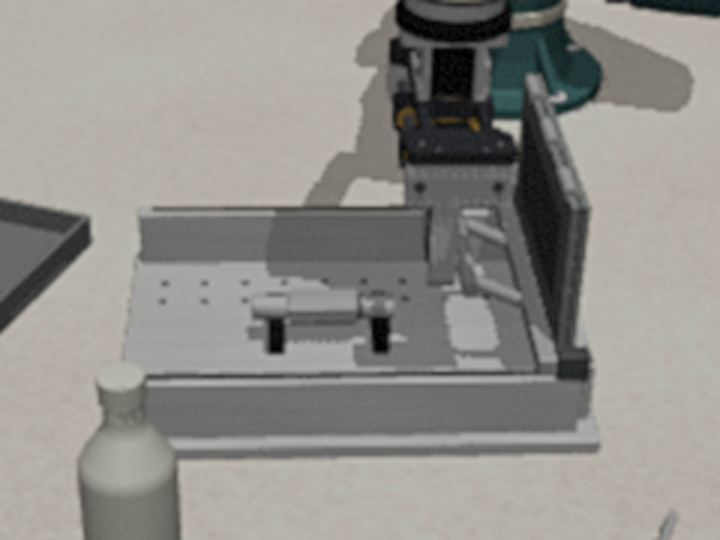

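The panels stand nearly together at about (560,210), and the connector still lies in its cradles at about (320,305). I'll press on to the stop.

```bash
python3 -m handwheel '3 -0.06 0.19 0 0; 3 -0.06 0.19 0 0; 3 -0.06 0.19 0 0'; python3 -m handwheel '3 -0.06 0.19 0 0; 3 -0.06 0.19 0 0; 3 -0.06 0.19 0 0'
```

```text
time: 5.28
eef_pos: [0.4927, 0.0377, 0.0656]
tool_rot: [3.141, 0.004, 1.863]
contact_force: [2.6, -7.4, -1.9]
grip_width: 0.0301
time: 5.53
eef_pos: [0.4927, 0.0379, 0.0657]
tool_rot: [3.141, 0.008, 1.863]
contact_force: [2.6, -10.5, -2.5]
grip_width: 0.0301
```

```bash
python3 -m handwheel '3 0.29 -0.96 0 0; 3 0.87 -2.87 0 0; 3 1.44 -4.79 0 0; 5 1.73 -5.74 2 0; 9.4 2.3 -7.6 5 0; 9.4 2.9 -9.6 9 0; 9.4 3.46 -11.5 12 0; 9.4 4.33 -14.4 12 0; 9.4 4.33 -14.4 12 0; 9.4 4.33 -14.4 12 0'; python3 - <<'E'
from h import *
f=viewer.grab_frame("wrist"); cv2.imwrite("pics/w2.png",f[:,:,::-1]); ci=viewer.camera_info("wrist"); s=telemetry.read_state(); print(s["eef_pos"],s["tool_rot"])
p=np.load("fix.npy")
print(proj(ci,fix(p,[(0,-.02,.038),(0,-.07,.038),(0,.03,.038),(.055,.072,.091),(-.055,.072,.091),(.1,.13,.174),(-.1,.13,.174),(.1,.123,.064)])))
np.save("ci.npy",ci,allow_pickle=True)
E
```

```text
time: 6.37
eef_pos: [0.5349, -0.1028, 0.1855]
tool_rot: [3.141, -0.002, 1.861]
contact_force: [-0.4, 0.9, -0.5]
grip_width: 0.0735
[ 0.53424881 -0.10180939  0.18465904] [-3.14074791e+00 -2.85639130e-03  1.86286418e+00]
[[ 317.54811799  158.30205165]
 [ 317.59377821  220.077271  ]
 [ 317.49912677   92.02021463]
 [ 406.39377349    8.07667351]
 [ 228.24208915    8.15626464]
 [ 578.13750772 -234.05888464]
 [  55.39835432 -233.81367901]
 [ 470.09757131  -63.91446274]]
```

View pics/w2.png

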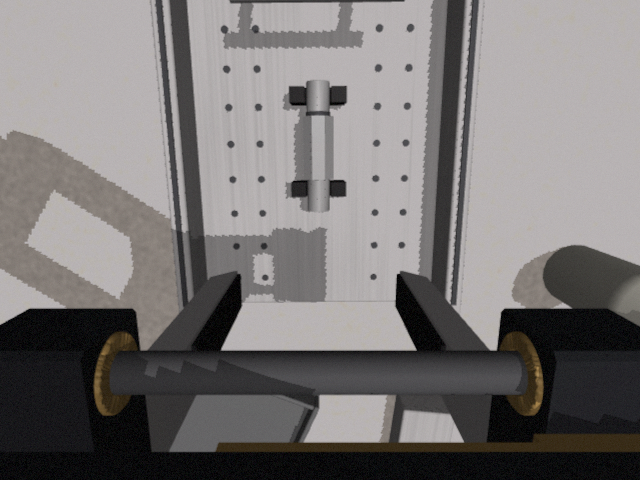

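```bash
python3 - <<'E'
from h import *
ci=np.load("ci.npy",allow_pickle=True).item(); p=np.load("fix.npy")
def f(uv,z):
    P=back(ci,uv,z)-[p[0],p[1],0]; c,s=np.cos(p[2]),np.sin(p[2])
    return np.c_[P[:,0]*c+P[:,1]*s,-P[:,0]*s+P[:,1]*c].round(4)
print("cradles",f([(318,95),(318,187)],.034),"ends",f([(318,80),(318,211)],.045),back(ci,[(318,80),(318,211)],.045),"oct",f([(320,114),(320,181)],.048),"front",f([(318,301)],.012),"bar low edge",f([(318,2)],.085))
E
```

```text
cradles [[ 0.0004  0.0283]
 [ 0.0003 -0.0432]] ends [[ 0.0004  0.0376]
 [ 0.0003 -0.0614]] [[ 0.50124462  0.01008502  0.045     ]
 [ 0.52975606 -0.08467307  0.045     ]] oct [[ 0.0019  0.013 ]
 [ 0.0019 -0.0372]] front [[ 0.0003 -0.1513]] bar low edge [[0.0004 0.0773]]
```

```bash
python3 -m handwheel '6 -0.9 3.2 0 0; 6 -1.87 6.45 -2 0; 6 -1.87 6.45 -5 0; 6 -1.87 6.45 -8 0; 6 -1.87 6.45 -10 0; 6 -1.87 6.45 -10 0; 6 -1.87 6.45 -10 0; 6 -1.87 6.45 -10 0'; python3 - <<'E'
from h import *
f=viewer.grab_frame("wrist"); cv2.imwrite("pics/w3.png",f[:,:,::-1]); ci=viewer.camera_info("wrist"); s=telemetry.read_state(); print(s["eef_pos"],s["tool_rot"],s["grip_width"])
e=s["eef_pos"]; print(proj(ci,[(e[0],e[1],.038),(e[0],e[1],.05)]))
E
```

```text
time: 7.08
eef_pos: [0.5164, -0.0372, 0.0865]
tool_rot: [3.14, -0.0, 1.864]
contact_force: [1.2, 1.0, -0.7]
grip_width: 0.0597
[ 0.51704811 -0.0376259   0.08726418] [3.13888201e+00 9.06391465e-04 1.86401123e+00] 0.0599843318947971
[[316.57703103 263.30825251]
 [316.57272542 269.30231563]]
```

View pics/w3.png

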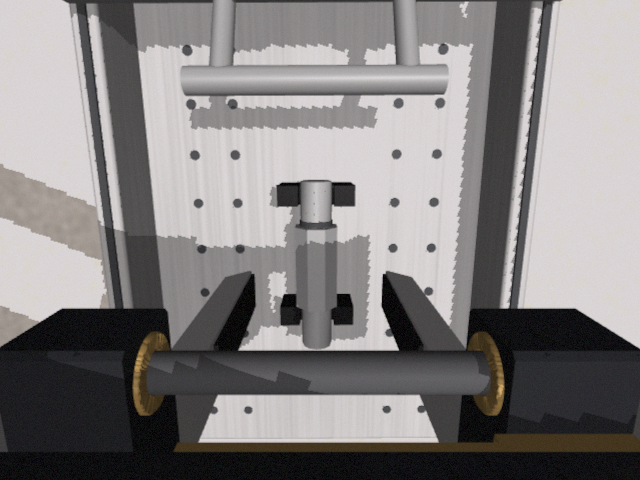

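The connector's middle spans rows 225–311 at column 317, so its centre is near row 268 against a predicted 269. It is aligned, so I'll descend, grip and lift.

```bash
python3 -m handwheel '6 0 0 -2 0; 6 0 0 -4 0; 6 0 0 -5 0; 6 0 0 -5.9 0; 6 0 0 -5.9 0; 6 0 0 -5.9 0' 20; python3 -m handwheel '2 0 0 0 0; 2 0 0 0 0; 2 0 0 0 0; 2 0 0 0 0; 2 0 0 0 0; 2 0 0 0 0; 2 0 0 0 0; 2 0 0 0 0' 20
```

```text
time: 7.63
eef_pos: [0.5164, -0.038, 0.0271]
tool_rot: [3.141, 0.0, 1.863]
contact_force: [-0.4, -0.5, 0.3]
grip_width: 0.0598
time: 8.3
eef_pos: [0.5161, -0.038, 0.0267]
tool_rot: [3.141, 0.0, 1.864]
contact_force: [-0.5, 0.3, 1.7]
grip_width: 0.024
```

```bash
python3 -m handwheel '2 0 0 1 0; 2 0 0 3 0; 2 0 0 6 0; 2 0 0 9 0; 2 0 -2 11 0; 2 -0.2 -5 11 -2; 2 -0.5 -8 11 -6; 2 -0.9 -11 11 -10; 2 -1.2 -14 11 -14; 2 -1.5 -17 11 -18; 2 -1.8 -20 11 -22; 2 -2 -23 11 -22; 2 -2.2 -26 11 -22; 2 -2.2 -28 11 -22; 2 -2.2 -29.9 11 -22; 2 -2.2 -29.9 11 -22; 2 -2.2 -29.9 11 -22; 2 -2.2 -29.9 11 -22' 20; python3 - <<'E'
from h import *
ci=viewer.camera_info("wrist"); f=viewer.grab_frame("wrist"); cv2.imwrite("pics/w4.png",f[:,:,::-1]); s=telemetry.read_state(); print(s["eef_pos"],s["tool_rot"],s["grip_width"])
np.save("ci.npy",ci,allow_pickle=True)
f=viewer.grab_frame("top"); cv2.imwrite("pics/t4.png",cv2.convertScaleAbs(cv2.resize(f[190:390,230:530,::-1],None,fx=2.6,fy=2.6),alpha=1.5))
E
```

```text
time: 9.8
eef_pos: [0.494, -0.3361, 0.1364]
tool_rot: [-3.141, -0.001, 1.48]
contact_force: [0.8, 0.8, -1.4]
grip_width: 0.0237
[ 0.49410246 -0.33583618  0.13647519] [-3.14138217e+00 -8.36987991e-04  1.48044145e+00] 0.023863649079594443
```

View pics/w4.png

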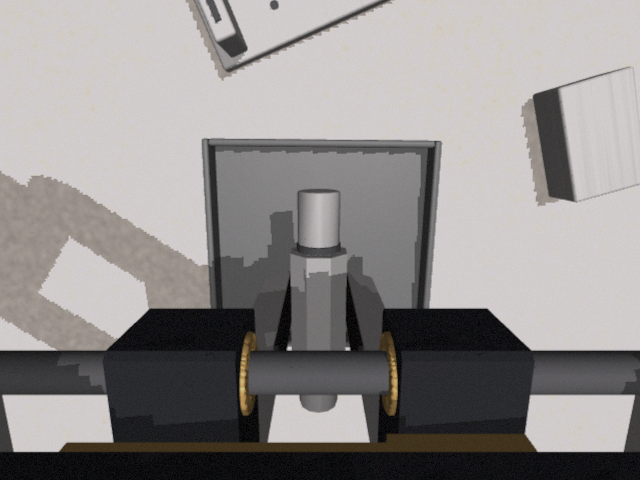

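View pics/t4.png

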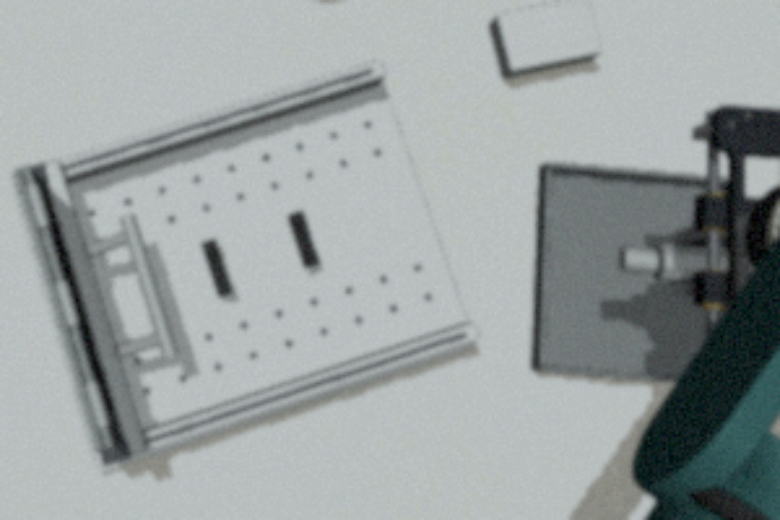

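The cover stands upright, the cradles are empty and the connector is in the jaws over the tray. The tray's far rim corners are at (203,140) and (441,142).

```bash
python3 - <<'E'
from h import *
ci=np.load("ci.npy",allow_pickle=True).item()
a,b=back(ci,[(203,140),(441,142)],.026); m=(a+b)/2; d=(b-a)[:2]; L=np.linalg.norm(d); d/=L
c=m[:2]+.08*np.array([d[1],-d[0]]); print(a,b,L,np.degrees(np.arctan2(d[1],d[0])),"centre",c)
E
```

```text
[ 0.42028297 -0.25660418  0.026     ] [ 0.586634   -0.27310692  0.026     ] 0.16716759662649566 -5.6654502086983385 centre [ 0.49556091 -0.34446477]
```

```bash
python3 -m handwheel '2 0.2 -0.8 -3 0; 2 0.2 -0.8 -6 0; 2 0.2 -0.8 -9 0; 2 0.2 -0.8 -11 0; 2 0.2 -0.8 -12 0; 2 0.2 -0.8 -12.4 0; 2 0.2 -0.8 -12.6 0; 2 0.2 -0.8 -12.6 0; 2 0.2 -0.8 -12.6 0'; python3 -m handwheel '2 0 0 -0.1 0; 2 0 0 -0.2 0; 2 0 0 -0.3 0; 2 0 0 -0.3 0; 2 0 0 -0.3 0'
```

```text
time: 10.65
eef_pos: [0.4973, -0.3457, 0.0126]
tool_rot: [3.138, 0.002, 1.48]
contact_force: [0.2, -0.0, -1.3]
grip_width: 0.024
time: 11.07
eef_pos: [0.496, -0.3449, 0.0075]
tool_rot: [3.142, -0.0, 1.479]
contact_force: [0.4, 0.1, -1.8]
grip_width: 0.0237
```

```bash
python3 -m handwheel '2 0 0 -0.05 0; 2 0 0 -0.1 0; 2 0 0 -0.1 0; 2 0 0 -0.1 0'
```

```text
time: 11.4
eef_pos: [0.496, -0.3449, 0.0064]
tool_rot: [-3.141, -0.0, 1.48]
contact_force: [0.1, 0.8, -2.5]
grip_width: 0.0238
```

```bash
python3 -m handwheel '2.6 0 0 0 0; 3 0 0 0 0; 3.6 0 0 0 0; 4.5 0 0 0 0; 4.5 0 0 0 0; 4.5 0 0 0 0; 4.5 0 0 1 0; 4.5 0 0 3 0; 4.5 0 0 6 0; 4.5 0 0 9 0; 4.5 0 -2 13 0; 4.5 0 -6 13 0; 4.5 0 -10 13 0; 4.5 0 -10 13 0; 4.5 0 -10 13 0; 4.5 0 -10 13 0'; python3 - <<'E'
from h import *
f=viewer.grab_frame("wrist")[0:300]; g=cv2.resize(viewer.grab_frame("scene")[120:360,90:430],(640,452)); 
cv2.imwrite("pics/f.png",cv2.resize(np.vstack([f,g])[:,:,::-1],None,fx=.79,fy=.79)); print(telemetry.read_state()["contact_force"])
np.save("ci.npy",viewer.camera_info("wrist"),allow_pickle=True)
E
```

```text
time: 12.73
eef_pos: [0.4958, -0.4445, 0.1363]
tool_rot: [-3.141, -0.001, 1.479]
contact_force: [0.5, -0.1, -0.5]
grip_width: 0.0451
[ 0.09983636 -0.00387642 -0.05244474]
```

View pics/f.png

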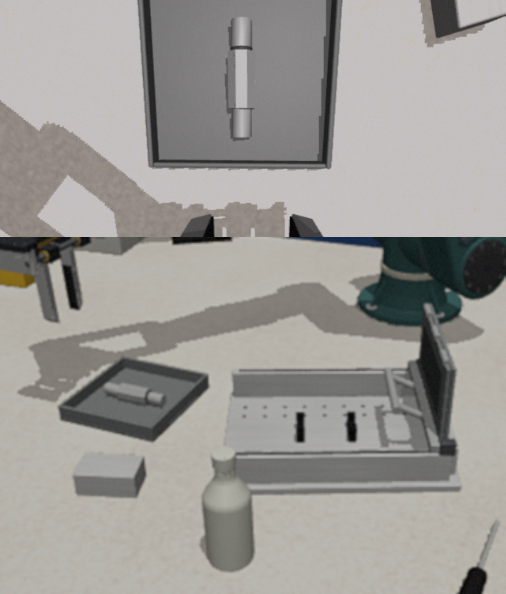

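The connector lies flat in the middle of the tray (wrist half about (241,78)). The cover is folded upright at about (440,380), the bottle, block and driver look untouched, and the gripper is clear.

```bash
python3 -c "
from workcell import order; print(order.sign_off())"
```

```text
the job is handed in; nothing more can be done
None
```

I folded the cover back to its stop while the connector was still in its cradles. Then I gripped the connector across its middle, laid it in the shallow tray and handed the job in at about 13 s. The sign-off gives no verdict, so the checks below are my own.

- **Cover:** At the stop the push force rose to about 11 N while the tool moved only 0.2 mm. Later pictures show both panels standing upright together. I judged this from force and pictures; I did not measure the joint angle.
- **Connector:** I opened the gripper with its axis about 17 mm above the table. The last picture shows it lying flat near the middle of the tray.
- **Other things:** The bottle, block and screwdriver look untouched in that picture, and the robot is clear of everything with almost no contact force.
- **Disagreement:** The first fixture position, from the top camera, was about 8 mm short along fixture y compared with the wrist camera. I used the wrist camera's values to pick up the connector and to place it.

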